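Seat the reamer on the citrus press and hold it down

ROBOT

A 7-joint arm with a two-finger parallel gripper is mounted at the origin on a cart in front of the work surface, level with it; the furniture and walls round the work are solid. World frame = base frame: x ahead of the robot, y to its left, z up, the work surface at z = 0. Lengths are in m, angles in rad, forces in N, time in s.
With the tool pointing down it reaches from about 0.425 to 0.875 m from the base axis. Payload 8.4 kg.
Tool frame: the origin (TCP) lies midway between the tips of the shut fingers; the grasp point (between the pads) lies 19 mm behind it (robot.tcp_to_grasp is the distance from the TCP to the grasp point, in m); z points along the fingers, y is the line along which they close (so a half turn about z gives the same grasp; the last joint's range is limited). The gripper opens to 87 mm and grips with 3 to 60 N. Pads are 19 mm wide; open, the fingers measure 117 mm over their backs; the gripper's body (75 mm by 190 mm) begins 51 mm behind the grasp point.
Start: joints at [1.158, 0.333, 0.04, 1.465, -0.013, 1.343, -0.059], TCP at [0.201, -0.618, 0.223] pointing down, gripper open.
Joint ranges: [-2.58, 2.58], [-0.38, 2.09], [-1.3, 1.39], [0.25, 2.4], [-1.5, 4.64], [0.08, 2.09], [-2.65, 2.65]. Speed limits (rad/s): [2.22, 2.22, 2.79, 2.79, 3.14, 3.14, 3.14].

INTERFACE

Orientations are given as a unit quaternion [w, x, y, z].
In Python, from plant import robot, imaging gives the robot as it stands. The module is installed in compiled form; this text tells all that it offers.
- The arm moves only by the shell command python3 -m creep 'ROWS'. ROWS is JSON, a list of rows, each a list of 5 numbers: the shift along the world's x, y, z in mm, then the turn about the world's z in rad, then the finger opening in mm, from 0 to 87. A call has 1 to 12 rows; each row shifts and turns the commanded pose from where the row before left it; what a row does not reach is not made up. A row lasts 1/8 s, in which the tool goes at most 62.5 mm and 10.7 degrees, less where a joint would pass 70% of its speed; a pose out of reach is approached as far as the arm can. A call with a gripper value outside its range is refused whole. The fingers move at their own pace and stop on an object; the grip force is fixed at half the most. Time passes only in rows, so rows that do not move let the fingers close. It gives the time, the measured TCP pose, the force, the opening and the grip force at its end, in the units of the state.
- robot.read_state(): the state, without advancing time (a new reading comes with each control period).
- imaging.grab_frame(name): name is "side" or "top" or "wrist"; returns the picture (384x512x3 uint8, red, green, blue); there is no depth.
- imaging.calibration(name): a dict with "K" (3x3 intrinsics, pixels), "cam_to_world" (4x4, takes a point from camera to world coordinates); the wrist camera has in their place "hand_eye" (4x4, takes a point from camera to tool coordinates, whose origin is the TCP and whose axes are the flange's). Camera axes: x right, y up, looking along -z (the intrinsics and any distortion apply to the point x, -y, -z); pixel columns grow to the right and rows downward; lengths in m; the calibration is good to about 2 mm. A picture is of the moment at which its call begins: read the wrist's pose just before it. calibration takes no time and is no camera call.
- robot.close_job(): hands the job in; it is judged then, once.
The state is a dict: "time_s": time; "q": joint angles; "dq": joint speeds; "effort": joint torques, N m; "position": TCP position; "orientation": TCP orientation; "contact_force": force on the tool from outside, world axes, zero at the start; "wrist_torque": the same for the moment, N m; "width": finger opening in m; "grasp_force": force on a finger pad.
Only numpy, scipy, OpenCV 4.12 (cv2) and the standard library are available. Lean on these libraries where they do the work, as an engineer would, in place of code of your own. Each camera call takes 0.05 s, during which the arm holds its last target. There are 200 camera calls.

TASK

A spice jar with a green cap has been left standing in the dish of the white citrus press: stand it upright on the floor of the black tray and let go of it. Then set the orange reamer on the press's drive spindle, turned so that the splines mesh and it slides fully home, and push it down against the spring as far as it goes. Finish while still holding the reamer pressed down; leave the other jar, the tumbler, the lemon and the mug where they stand.

Things in the scene. Friction and masses are not known exactly. Their poses are not given: they have to be found in the camera images.
- press: white and grey citrus press, fixed: round base, 140 mm across and 62 mm high at its rim, with a spout along its own -x reaching 95 mm from the axis. Origin: centre of its underside. The round dish is 128 mm across inside, its floor 52 mm above the origin, its rim 10 mm above the floor. The drive spindle stands upright in the middle.
- spindle_top (a point): tip of the steel drive spindle on its axis, at rest 92.5 mm above the press's underside. The spindle is a cross of four dark wings along this point's own x and y (span 30 mm, 5 mm thick, rounded tops 8 mm below the tip), with a round pilot pin, 7 mm in diameter, up to the tip. The point turns with the spindle, which yields only to a twist over 0.25 N m.
- plunger (a joint): how far the spindle has been pushed down, m: 0 at rest, 0.006 fully down. It begins to sink at about 3 N and is fully down at about 8 N; it springs back when let go.
- reamer: loose orange reamer, 0.10 to 0.16 kg, upright on its round skirt (64 mm across, 4 mm thick), 70 mm high, domed. Origin: centre of its underside, z up. Four upright ribs along its own +x, -x, +y, -y, 10 mm wide; facing pairs measure 50 mm over their flat ends, which are vertical from the skirt to 36 mm height: grip there from above.
- socket_roof (a point): roof of the reamer's socket, on its axis 34 mm above its underside. The socket is a cross open below, its four slots exactly under the four ribs (33 mm span, 8 mm wide: 1.5 mm play each side of the spindle's wings). Meshed and fully home, the spindle's tip touches this roof; not meshed, the reamer sits 26 mm higher, on top of the wings.
- jar: loose spice jar with a green cap, standing in the dish of the press beside the spindle: 46 mm in diameter, 106 mm high, 0.09 to 0.14 kg. Origin: centre of its underside, z up.
- tray: black oblong tray, fixed: 171 mm along its x, 271 mm along its y, 31 mm high. Origin: centre of its underside. Flat floor 4 mm above the origin, 132 x 232 mm inside the walls. Lies left or right of the press.
- other_jar: loose spice jar with a dark brown cap, 44 mm in diameter, 105 mm high, standing on the tray near one end. Origin: centre of its underside. Leave alone.
- tumbler: clear glass tumbler, 76 mm across, 89 mm high, behind the press. Origin: centre of its underside. Leave alone.
- lemon: yellow lemon, 71 x 53 x 51 mm, behind the press. Origin: under its middle. Leave alone.
- white_mug: white mug, 78 mm across, 97 mm high, behind the press to the right. Origin: on its underside. Leave alone.

How it is judged:
On the way, in this order (a step that is already met when the one before it is completed fails the run):
1. the green-capped jar stands upright on the tray floor, let go (x of jar in the frame of tray between -0.05 and 0.05 m and y of jar in the frame of tray between -0.1 and 0.1 m and z of jar in the frame of tray below 0.01 m and angle between jar's own z axis and vertical below 0.12 rad and contact force between jar and the arm below 0.05 N and contact force between jar and the fingers below 0.05 N and linear speed of jar below 0.03 m/s), for 0.2 s.
2. the reamer is meshed with the spindle and fully home on it (z of spindle_top in the frame of reamer above 0.0305 m and horizontal distance between spindle_top and reamer below 0.005 m and angle between reamer's own z axis and vertical below 0.12 rad), for 0.2 s.
At the end, for the whole second after the job is handed in: The green-capped jar stands upright on the tray floor, let go. The reamer is upright on the spindle (within 0.12 rad), tip at least 30.5 mm inside it, axes within 5 mm, plunger down at least 4.5 of 6 mm, and the fingers still hold it with over 1.5 N, at rest (all of step 1 and all of step 2 and value of joint plunger above 0.0045 m and contact force between the fingers and reamer above 1.5 N and linear speed of reamer below 0.02 m/s); the arm keeps its last pose, push and grip.
It fails at once if the spice jar with the dark cap is moved by more than 30 mm (distance of other_jar from where it was at the start of the episode above 0.03 m).
It fails at once if the glass tumbler is moved by more than 30 mm (distance of tumbler from where it was at the start of the episode above 0.03 m).
It fails at once if the lemon is moved by more than 30 mm (distance of lemon from where it was at the start of the episode above 0.03 m).
It fails at once if the white mug is moved by more than 30 mm (distance of white_mug from where it was at the start of the episode above 0.03 m).
It fails at once if the green-capped jar is tipped over (angle between jar's own z axis and vertical above 0.8 rad).
It also fails if it takes over 64 s, if anything falls off the work surface, if the arm or the gripper's body presses on something with over 40 N, if the wrist force passes 120 N, or if a joint passes its speed limit or range.

## Working session

There is one attempt and no reset: what is moved stays moved. The work goes in short steps, Python scripts to look and compute and a shell command to move; the robot and the scene stay as the last step left them, time stands still between calls to the robot, and variables do not carry over. Pictures are saved under pics/ and viewed, at most 14 in all, crops included, and the job is handed in when it is done.

```bash
mkdir -p pics; python3 - <<'E'
from plant import robot, imaging
import cv2, numpy as np
s=robot.read_state(); print(s)
for n in ["side","top"]:
    f=imaging.grab_frame(n); np.save(n+".npy",f); cv2.imwrite(f"pics/{n}0.png",f[:,:,::-1]); c=imaging.calibration(n); print(n,c)
print(imaging.calibration("wrist"))
E
```

```text
{'time_s': 0.0, 'q': array([ 1.15779277,  0.33388164,  0.03989021,  1.46626905, -0.01341334,
        1.34328777, -0.05848349]), 'dq': array([-5.68820593e-04, -1.12695780e-03, -1.47926618e-03, -1.73644223e-04,
        4.36831671e-04, -3.40731718e-04,  4.35235098e-05]), 'effort': array([-9.78064854e-04, -6.56371737e+01,  1.33474924e+00, -4.03790581e+01,
       -5.98324486e-02,  4.50601825e-02,  1.97091817e-04]), 'position': array([ 0.2004649 , -0.61782739,  0.22167949]), 'orientation': array([-7.70837562e-04,  9.87717341e-01,  1.56249258e-01, -1.71988323e-04]), 'contact_force': array([-0.37926567, -0.6179162 , -0.94779784]), 'wrist_torque': array([-0.01415478, -0.00279315,  0.0229139 ]), 'grasp_force': 0.0, 'width': 0.08712768468076162}
side {'K': array([[442.07227918,   0.        , 262.01737995],
       [  0.        , 442.07227918, 197.4343257 ],
       [  0.        ,   0.        ,   1.        ]]), 'cam_to_world': array([[-0.65930905,  0.54977363, -0.51289427, -0.12917124],
       [-0.75160056, -0.46358681,  0.46923754,  0.62584156],
       [ 0.02020341,  0.69486418,  0.71885714,  1.0
[... 314 characters left out ...]

       [-0.99968501, -0.01384004,  0.02093632, -0.0238481 ],
       [ 0.01853096,  0.15554416,  0.98765511,  1.17292299],
       [ 0.        ,  0.        ,  0.        ,  1.        ]])}
{'K': array([[305.15645961,   0.        , 254.21672334],
       [  0.        , 305.15645961, 184.38972587],
       [  0.        ,   0.        ,   1.        ]]), 'hand_eye': array([[-1.28036362e-03,  9.65849364e-01,  2.59101074e-01,
         7.12409350e-02],
       [ 9.99999173e-01,  1.26716702e-03,  2.17946235e-04,
         4.61086932e-04],
       [-1.17821104e-04,  2.59101139e-01, -9.65850188e-01,
        -1.63050083e-01],
       [ 0.00000000e+00,  0.00000000e+00,  0.00000000e+00,
         1.00000000e+00]])}
```

View pics/side0.png

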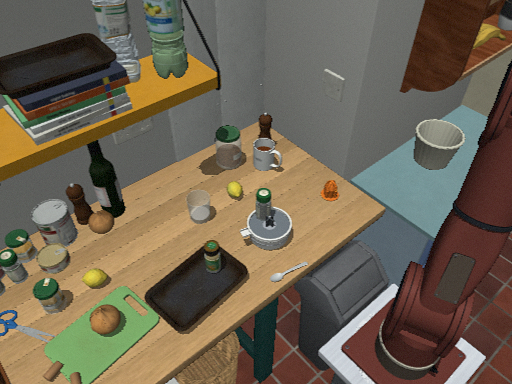

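View pics/top0.png

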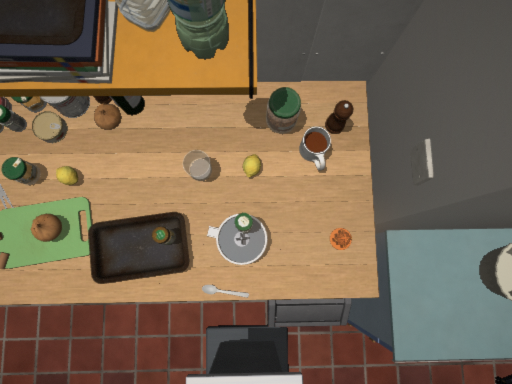

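The side view shows the press at about (268,228) with the green-capped jar at (263,200), the tray at (197,287) with the brown-capped jar at (212,257), and the reamer at (330,188). In the top view the press is at (242,238), the jar cap at (244,222), the tray at (139,247), and the reamer at (341,238).

```bash
cat > h.py <<'E'
import numpy as np, cv2
from scipy.spatial.transform import Rotation as R
from plant import robot, imaging
def cam(n,s=None):
    c=imaging.calibration(n)
    if n!="wrist": return c["K"],c["cam_to_world"]
    s=s or robot.read_state(); T=np.eye(4); w,x,y,z=s["orientation"]
    T[:3,:3]=R.from_quat([x,y,z,w]).as_matrix(); T[:3,3]=s["position"]
    return c["K"],T@c["hand_eye"]
def ray(KT,uv):
    K,T=KT; d=np.linalg.solve(K,[uv[0],uv[1],1]); return T[:3,3],T[:3,:3]@(d*[1,-1,-1])
def plane(KT,uv,z):
    o,d=ray(KT,uv); return o+d*(z-o[2])/d[2]
def tri(obs):
    A=np.zeros((3,3));b=np.zeros(3);P=[]
    for KT,uv in obs:
        o,d=ray(KT,uv);d=d/np.linalg.norm(d);M=np.eye(3)-np.outer(d,d);A+=M;b+=M@o;P.append((M,o))
    p=np.linalg.solve(A,b); return p,[round(1e3*np.linalg.norm(M@(p-o)),1) for M,o in P]
def proj(KT,p):
    K,T=KT; c=T[:3,:3].T@(np.asarray(p)-T[:3,3]); c=K@(c*[1,-1,-1]); return c[:2]/c[2]
def blobs(f,lo,hi,roi=None,amin=20):
    """HSV mask -> (area, centroid, bbox, contour), roi=u0,v0,u1,v1"""
    m=cv2.inRange(cv2.cvtColor(f,cv2.COLOR_RGB2HSV),lo,hi)
    if roi: k=np.zeros_like(m);k[roi[1]:roi[3],roi[0]:roi[2]]=255;m&=k
    cs,_=cv2.findContours(m,cv2.RETR_EXTERNAL,cv2.CHAIN_APPROX_NONE);o=[]
    for c in cs:
        M=cv2.moments(c)
        if M["m00"]>amin:o.append((M["m00"],(M["m10"]/M["m00"],M["m01"]/M["m00"]),cv2.boundingRect(c),c))
    return sorted(o,key=lambda t:-t[0])
def pic(f,name,roi,s):
    u0,v0,u1,v1=roi; cv2.imwrite(f"pics/{name}.png",cv2.resize(f[v0:v1,u0:u1,::-1],None,fx=s,fy=s,interpolation=cv2.INTER_CUBIC))
E
python3 - <<'E'
from h import *
S=np.load("side.npy");T=np.load("top.npy");cs,ct=cam("side"),cam("top")
# reamer
b1=blobs(S,(5,150,80),(20,255,255),(310,170,350,210));b2=blobs(T,(5,150,80),(20,255,255),(320,220,362,258))
print([x[:3] for x in b1],[x[:3] for x in b2]); print("reamer",tri([(cs,b1[0][1]),(ct,b2[0][1])]))
# tray
for n,f,c,roi in (("s",S,cs,(135,235,255,335)),("t",T,ct,(80,205,195,290))):
    b=blobs(f,(0,0,0),(179,255,75),roi,400)
    r=cv2.minAreaRect(b[0][3]);bx=cv2.boxPoints(r);q=cv2.approxPolyDP(cv2.convexHull(b[0][3]),8,True)[:,0]
    print(n,b[0][:3],[np.round(plane(c,p,.031)[:2],3) for p in q],q.tolist())
# green cap
for n,f,roi in (("s",S,(245,180,280,225)),("t",T,(225,205,265,245))):
    print(n,[x[:3] for x in blobs(f,(40,60,20),(90,255,200),roi,8)])
# press base: bright grey circle in top
g=cv2.cvtColor(T,cv2.COLOR_RGB2HSV); 
b=blobs(T,(0,0,110),(179,50,255),(200,200,280,275),200);print([x[:3] for x in b])
a=T[190:280,190:380]; 
pic(np.hstack([T[200:275,200:280],T[205:280,290:370]]),"c1",(0,0,160,75),5)
E
```

```text
[(247.5, (329.7737373737374, 191.0208754208754), (321, 180, 18, 21))] [(348.0, (340.3299808429119, 238.53304597701148), (330, 228, 22, 22))]
reamer (array([ 0.5172477 , -0.28096256,  0.01547515]), [np.float64(2.0), np.float64(2.0)])
s (4665.0, (195.07073954983923, 287.02357984994643), (145, 246, 103, 86)) [array([0.565, 0.165]), array([0.43 , 0.168]), array([0.412, 0.412]), array([0.56 , 0.421]), array([0.596, 0.207])] [[218, 246], [246, 275], [178, 331], [145, 295], [201, 247]]
t (5661.5, (138.14569166004296, 247.22970944096087), (89, 212, 101, 71)) [array([0.591, 0.169]), array([0.439, 0.161]), array([0.416, 0.407]), array([0.57, 0.42])] [[182, 215], [184, 270], [94, 280], [92, 224]]
s [(162.5, (263.28205128205127, 195.06666666666666), (256, 188, 15, 15))]
t [(222.0, (243.31306306306305, 221.53603603603602), (235, 213, 18, 18))]
[(1614.5, (238.5716940229173, 242.14452358831423), (207, 214, 60, 51))]
```

View pics/c1.png

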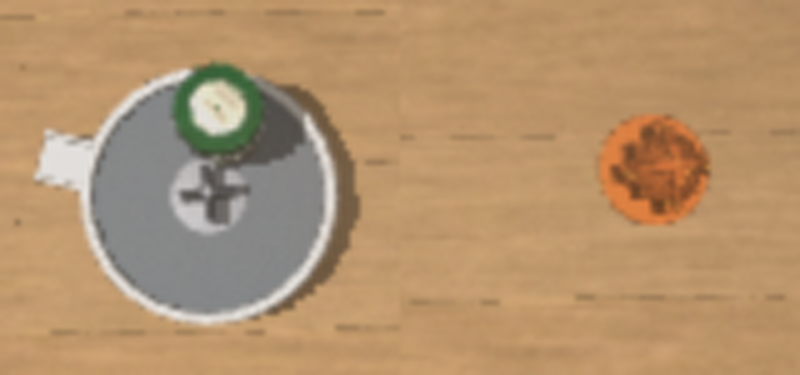

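The crop shows the spout on the left at (60,160), the rim centre near (211,195) and the dark cross at (214,193). The jar cap is at (218,108) and the reamer at (654,168). I'll fly over the reamer next and measure with the wrist camera.

```bash
python3 - <<'E'
from h import *
cs,ct=cam("side"),cam("top")
print("jar plane .158",plane(ct,(243.4,221.5),.158),"cap tri",tri([(cs,(263.3,195)),(ct,(243.3,221.6))]))
print("press rim",plane(ct,(242.2,239),.062),"spindle",plane(ct,(242.8,238.6),.0845))
print("reamer",plane(ct,(340.8,238.7),.02), "brown cap",plane(ct,(161,235),.109))
print("tray centre from corners",np.mean([plane(ct,p,.031)[:2] for p in [[182,215],[184,270],[94,280],[92,224]]],0))
E
python3 -m creep '[[39,42,0,0,87],[39,42,0,0,87],[39,42,0,0,87],[39,42,0,0,87],[39,42,0,0,87],[39,42,0,0,87],[39,42,0,0,87],[39,42,0,0,87],[0,0,0,0,87],[0,0,0,0,87]]'
python3 - <<'E'
from h import *
s=robot.read_state();f=imaging.grab_frame("wrist");np.savez("w1",f=f,p=s["position"],o=s["orientation"]);pic(f,"w1",(0,0,512,384),1.5)
E
```

```text
jar plane .158 [ 0.55878961 -0.00619471  0.158     ] cap tri (array([ 0.55874854, -0.00663421,  0.1443968 ]), [np.float64(1.4), np.float64(1.4)])
press rim [ 0.51970655 -0.00072464  0.062     ] spindle [ 0.51968229 -0.00280593  0.0845    ]
reamer [ 0.51803888 -0.27989527  0.02      ] brown cap [0.53125261 0.20956548 0.109     ]
tray centre from corners [0.50384047 0.28922715]
time_s: 1.35
position: [0.5122, -0.2825, 0.2221]
orientation: [-0.0, 0.988, 0.156, -0.0]
contact_force: [0.1, -0.7, 0.7]
width: 0.0868
grasp_force: 0.0
```

View pics/w1.png

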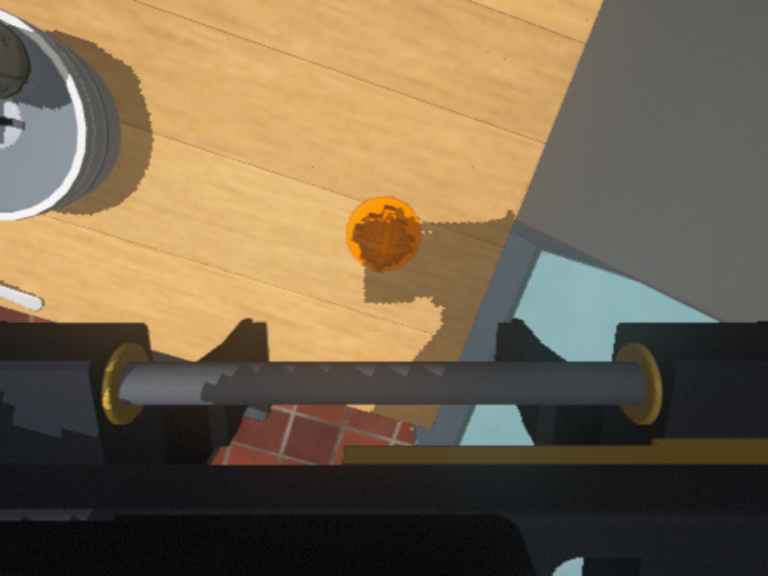

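The wrist view shows the reamer at raw pixel (256,156), where it was expected. The jar position agrees between the two views (0.559, -0.006), so I'll grasp it now.

```bash
python3 -m creep '[[9,55,0,0,87],[9,55,0,0,87],[9,55,0,0,87],[9,55,0,0,87],[11,56,0,0,87],[0,0,-37,0,87],[0,0,-37,0,87],[0,0,-37,0,87],[0,0,0,0,87],[0,0,0,0,46]]'; python3 -m creep '[[0,0,0,0,30],[0,0,0,0,30],[0,0,0,0,30],[0,0,30,0,30]]'
python3 - <<'E'
from h import *
s=robot.read_state();f=imaging.grab_frame("side");pic(f,"s2",(130,130,330,280),4)
E
```

```text
time_s: 2.65
position: [0.5603, -0.0071, 0.113]
orientation: [0.0, 0.988, 0.156, 0.001]
contact_force: [0.6, 0.1, -0.2]
width: 0.0827
grasp_force: 0.0
time_s: 3.15
position: [0.5581, -0.0063, 0.1401]
orientation: [-0.0, 0.988, 0.156, -0.002]
contact_force: [0.3, -0.7, -1.7]
width: 0.045
grasp_force: 1.2
```

View pics/s2.png

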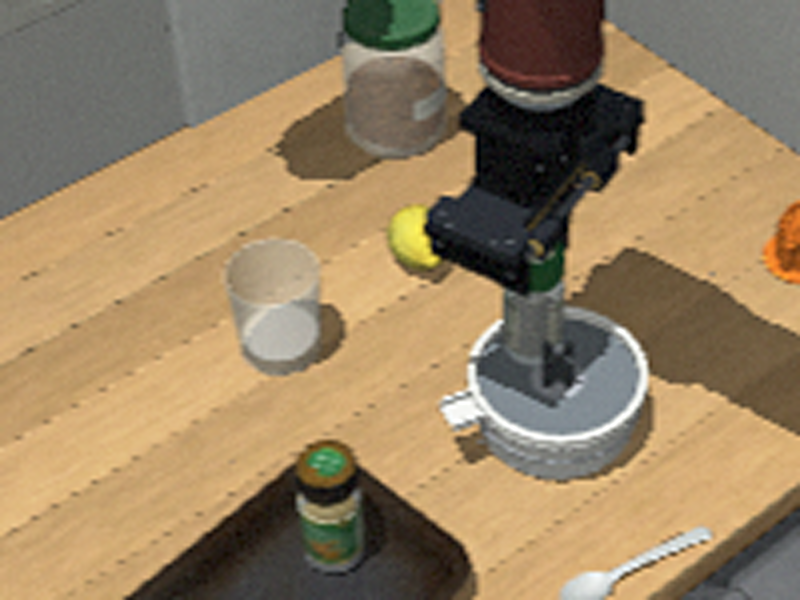

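The jar's cap sits between the fingers at (545,265) in the crop. The grip force was still building, so I'll let it settle before lifting further.

```bash
python3 -m creep '[[0,0,0,0,20],[0,0,0,0,20],[0,0,0,0,20],[0,0,20,0,20],[0,0,40,0,20],[0,0,0,0,20]]'
python3 - <<'E'
from h import *
s=robot.read_state();f=imaging.grab_frame("side");pic(f,"s3",(180,100,330,250),4)
E
```

```text
time_s: 3.95
position: [0.5613, -0.0061, 0.2042]
orientation: [0.0, 0.988, 0.156, 0.002]
contact_force: [0.1, 0.9, -1.6]
width: 0.0442
grasp_force: 30.0
```

View pics/s3.png

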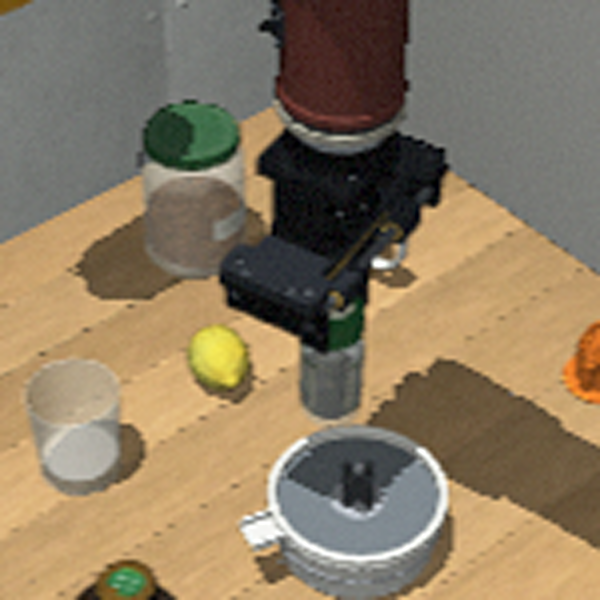

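The jar is held clear, with its bottom front edge at crop (330,417), which is raw (262.5,204). I'll check how high the bottom hangs in case it slipped.

```bash
python3 - <<'E'
from h import *
c=cam("side")
for z in (.10,.115,.13,.145,.16): print(z,proj(c,(.543,.0095,z)))
E
```

```text
0.1 [261.97665566 210.32143857]
0.115 [262.07616711 206.99120243]
0.13 [262.17729079 203.60701118]
0.145 [262.28006622 200.16754289]
0.16 [262.38453419 196.67143207]
```

```bash
python3 -m creep '[[-9,48,20,0,20],[-9,48,0,0,20],[-9,48,0,0,20],[-9,48,0,0,20],[-9,48,0,0,20],[-8,48,0,0,20],[-8,47,0,0,20],[0,0,-50,0,20],[0,0,-50,0,20],[0,0,-25,0,20],[0,0,0,0,20]]'
python3 - <<'E'
from h import *
s=robot.read_state();f=imaging.grab_frame("side");pic(f,"s4",(120,180,270,330),4)
E
```

```text
time_s: 5.38
position: [0.497, 0.3277, 0.0934]
orientation: [0.001, 0.988, 0.156, -0.002]
contact_force: [-0.3, -1.1, -1.4]
width: 0.0439
grasp_force: 30.0
```

View pics/s4.png

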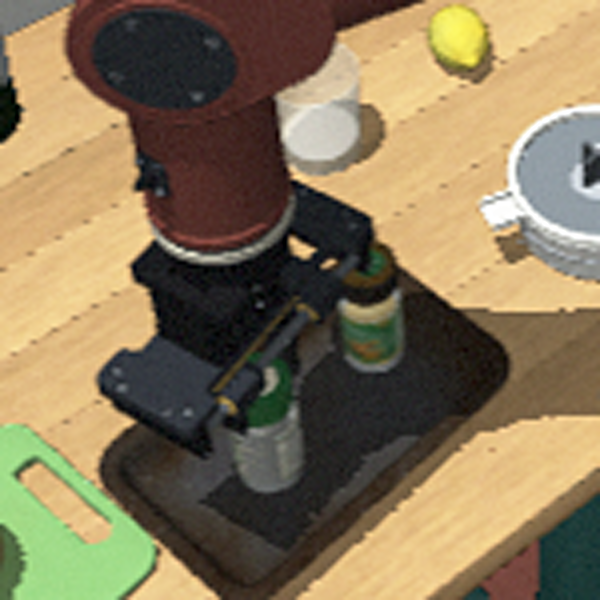

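The jar hangs over the tray, with its bottom at crop (270,490), and the body clears the brown jar. I'll lower it in small steps.

```bash
for i in 1 2; do python3 -m creep '[[0,0,-5,0,20],[0,0,-3,0,20]]' | grep -E "posi|contact"; done
```

```text
position: [0.4997, 0.3294, 0.09]
contact_force: [-3.0, -2.8, 21.7]
position: [0.5025, 0.3314, 0.0873]
contact_force: [-5.6, -6.3, 47.1]
```

Contact has been made. I'll back off the excess, release, and rise.

```bash
python3 -m creep '[[0,0,5,0,20],[0,0,3,0,20],[0,0,0,0,20]]' | grep -E "posi|contact"; python3 -m creep '[[0,0,0,0,50],[0,0,0,0,60],[0,0,0,0,87],[0,0,0,0,87],[0,0,0,0,87]]'| grep -E "posi|contact|width"; python3 -m creep '[[0,0,30,0,87],[0,0,50,0,87],[0,0,40,0,87],[0,-50,0,0,87],[0,-50,0,0,87],[0,-50,0,0,87],[0,-50,0,0,87],[0,-50,0,0,87],[0,-50,0,0,87],[0,-20,0,0,87],[0,0,0,0,87],[0,0,0,0,87]]'
python3 - <<'E'
from h import *
s=robot.read_state();f=imaging.grab_frame("wrist");np.savez("w2",f=f,p=s["position"],o=s["orientation"])
g=imaging.grab_frame("side")
a=cv2.resize(f[40:280,100:400],None,fx=1.67,fy=1.67);b=cv2.resize(g[220:340,130:260],None,fx=2.3,fy=2.3)
o=np.zeros((400,801,3),np.uint8);o[:min(400,a.shape[0]),:a.shape[1]]=a[:400];o[:b.shape[0],502:502+b.shape[1]]=b[:400,:299]
pic(o,"w2",(0,0,800,400),1)
E
```

```text
position: [0.4985, 0.3286, 0.0884]
contact_force: [0.2, -0.3, 0.0]
position: [0.4986, 0.3288, 0.0885]
contact_force: [-0.1, -0.0, -0.4]
width: 0.0813
time_s: 8.43
position: [0.4986, 0.0101, 0.2086]
orientation: [-0.0, 0.988, 0.157, 0.0]
contact_force: [-0.0, 1.3, 1.2]
width: 0.0869
grasp_force: 0.0
```

View pics/w2.png

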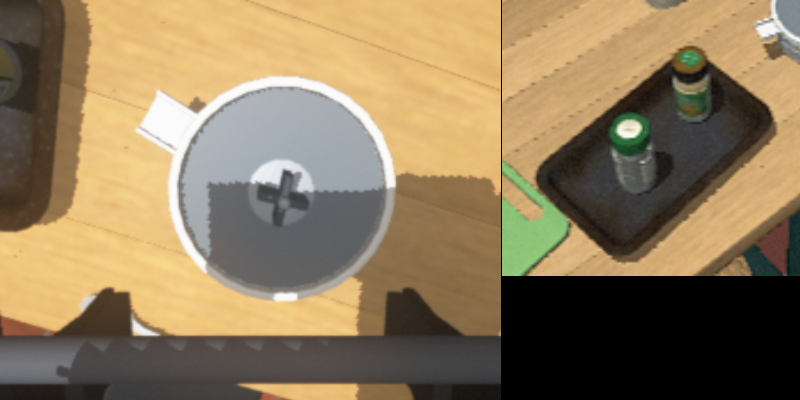

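The jar stands upright at the tray's centre, and the cross is at crop (284,195), which is raw (270,157). I'll place the wrist camera straight above the spindle so that only the wing tops show.

```bash
python3 -m creep '[[-46,-35,-40,0,87],[0,0,-45,0,87],[0,0,-10,0,87],[0,0,0,0,87],[0,0,0,0,87]]' | grep posi
python3 - <<'E'
from h import *
s=robot.read_state();f=imaging.grab_frame("wrist");np.savez("w3",f=f,p=s["position"],o=s["orientation"])
c=cam("wrist",s);uv=proj(c,(.52,-.003,.085));print(uv)
u,v=np.round(uv).astype(int);u0,v0=max(u-60,0),max(v-60,0);print(u0,v0)
a=f[v0:v0+120,u0:u0+120]; pic(f,"w3",(u0,v0,u0+120,v0+120),5)
g=cv2.cvtColor(a,cv2.COLOR_RGB2GRAY);print(np.percentile(g,[2,5,10,20,50,80]))
E
```

```text
position: [0.4591, -0.0217, 0.1195]
[255.15288907 115.05834687]
195 55
[ 90.  92.  97. 154. 158. 164.]
```

View pics/w3.png

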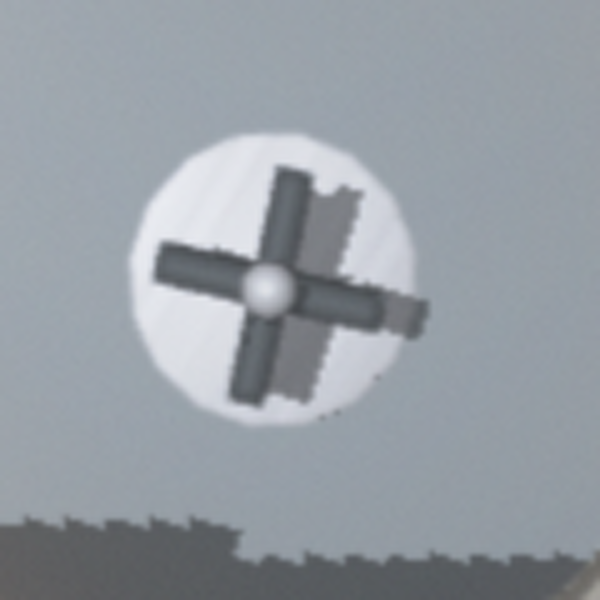

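The cross is sharp here: wing ends at crop (157,262), (382,315), (293,170) and (247,402), and the pin at (268,290). I'll compute its centre and yaw, then go above the reamer.

```bash
cat > cross.py <<'E'
from h import *
def fold(P,c):
    d=P-c; z=d[:,0]+1j*d[:,1]; r=abs(z); k=(r>.006); return np.degrees(np.angle(np.sum((z[k]/r[k])**4*r[k])))/4
E
python3 - <<'E'
from cross import *
w=np.load("w3.npz");s=dict(position=w["p"],orientation=w["o"]);c=cam("wrist",s);f=w["f"]
m=(cv2.cvtColor(f,cv2.COLOR_RGB2GRAY)<103).astype(np.uint8);k=np.zeros_like(m);k[85:140,222:284]=1;m*=k
v,u=np.nonzero(m);print("n",len(u))
P=np.array([plane(c,(a,b),.0845)[:2] for a,b in zip(u,v)])
e=[plane(c,(195+a/5,55+b/5),.0845)[:2] for a,b in ((157,262),(382,315),(293,170),(247,402))]
tip=plane(c,(248.6,113),.0925)
print("tip",tip,"ends ctr",np.mean(e,0),"spans",np.linalg.norm(e[0]-e[1]),np.linalg.norm(e[2]-e[3]))
for q in (e[1]-e[0],e[3]-e[2]): print("dir",np.degrees(np.arctan2(q[1],q[0])))
print("fold4",fold(P,np.mean(e,0)))
w2=np.load("w2.npz");c2=cam("wrist",dict(position=w2["p"],orientation=w2["o"]))
# wing-end centre in w2: pin = brightest-in-dark; use cross-ends centroid by mask
g=cv2.cvtColor(w2["f"],cv2.COLOR_RGB2GRAY);k=(g<70);kk=np.zeros_like(k);kk[138:180,252:292]=1;v,u=np.nonzero(k&kk);print(len(u),u.mean(),v.mean(),u.min(),u.max(),v.min(),v.max(), "expected",proj(c2,[*np.mean(e,0),.0845]))
ct=cam("top");print("tri w/top",tri([(c,(248.6,113)),(ct,(242.8,238.6))]))
E
python3 -m creep '[[0,0,45,0,87],[0,0,45,0,87],[0,-50,0,0,87],[0,-50,0,0,87],[0,-50,0,0,87],[0,-50,0,0,87],[0,-50,0,0,87],[-10,-30,-20,0,87],[0,0,-30,0,87],[0,0,-20,0,87],[0,0,0,0,87],[0,0,0,0,87]]' | grep posi
python3 - <<'E'
from h import *
s=robot.read_state();f=imaging.grab_frame("wrist");np.savez("w4",f=f,p=s["position"],o=s["orientation"])
c=cam("wrist",s);uv=proj(c,(.518,-.28,.02));print(uv)
u,v=np.round(uv).astype(int);u0,v0=max(u-60,0),max(v-60,0);print(u0,v0)
pic(f,"w4",(u0,v0,u0+120,v0+120),5)
E
```

```text
n 430
tip [0.52018483 0.00127298 0.0925    ] ends ctr [0.52016896 0.00117592] spans 0.029182334099728945 0.029189539717344167
dir -84.96870943989741
dir -173.78753887484316
fold4 5.121125171878202
120 268.60833333333335 159.41666666666666 255 283 143 174 expected [269.72725195 160.6233084 ]
tri w/top (array([ 0.51986964, -0.00060457,  0.07446584]), [np.float64(2.0), np.float64(2.0)])
position: [0.4486, -0.3026, 0.1395]
[253.39040661 100.66098877]
193 41
```

View pics/w4.png

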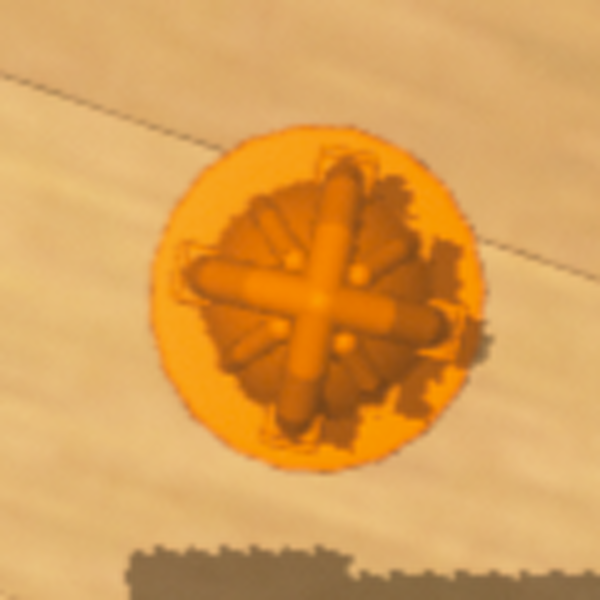

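The reamer sits directly below: skirt centre near crop (319,298), rib ends near (185,278), (452,325), (347,165) and (291,435). Next I'll compute its centre and yaw.

```bash
python3 - <<'E'
from cross import *
w=np.load("w4.npz");c=cam("wrist",dict(position=w["p"],orientation=w["o"]));f=w["f"]
b=blobs(f,(5,190,60),(20,255,255),(215,55,300,145),300)[0]
(e0,e1),ax,an=cv2.fitEllipse(cv2.convexHull(b[3]));print("skirt px",e0,e1,ax)
ctr=plane(c,(e0,e1),.004);print("skirt ctr",ctr, "radius m", np.linalg.norm(plane(c,(e0+ax[0]/2,e1),.004)-ctr))
for z in (.03,.036):
    e=[plane(c,(193+a/5,41+d/5),z)[:2] for a,d in ((185,278),(452,325),(347,165),(291,435))]
    print(z,"ctr",np.mean(e,0),"span",[np.linalg.norm(e[0]-e[1]),np.linalg.norm(e[2]-e[3])],[np.degrees(np.arctan2(*(q[::-1]))) for q in (e[1]-e[0],e[2]-e[3])])
# height check: tri skirt centre with other views w1/top at z~.002
ct=cam("top");bt=blobs(np.load("top.npy"),(5,150,80),(20,255,255),(320,220,362,258))[0];E=cv2.fitEllipse(cv2.convexHull(bt[3]))[0]
w1=np.load("w1.npz");c1=cam("wrist",dict(position=w1["p"],orientation=w1["o"]));b1=blobs(w1["f"],(5,190,60),(20,255,255),(220,120,290,190),100)[0];E1=cv2.fitEllipse(cv2.convexHull(b1[3]))[0]
print("tri top",tri([(ct,E),(c,(e0,e1))]),"tri w1",tri([(c1,E1),(c,(e0,e1))]),plane(c1,E1,.004))
x,y,z=R.from_quat(np.roll(w["o"],-1)).as_matrix().T;print("tool x yaw",np.degrees(np.arctan2(x[1],x[0])))
E
```

```text
skirt px 255.93553161621094 100.20257568359375 (66.29090118408203, 68.947265625)
skirt ctr [ 0.51923681 -0.28210483  0.004     ] radius m 0.031274106968697334
0.03 ctr [ 0.51819682 -0.28298392] span [np.float64(0.04670867326999512), np.float64(0.04592038677754094)] [np.float64(-81.71274896102548), np.float64(5.9080758060489185)]
0.036 ctr [ 0.51815323 -0.28293832] span [np.float64(0.04568068428450259), np.float64(0.04490974681472286)] [np.float64(-81.71274896102538), np.float64(5.908075806049004)]
tri top (array([ 0.51925209, -0.28210057,  0.00432777]), [np.float64(0.0), np.float64(0.0)]) tri w1 (array([ 0.51920541, -0.282029  ,  0.00496657]), [np.float64(0.1), np.float64(0.1)]) [ 0.51902856 -0.28201045  0.004     ]
tool x yaw 17.996467054656737
```

Both measurements pass the checks: the skirt triangulates to z = 4-5 mm, its radius is 31 mm, and the wing span is 29 mm. The reamer is at (0.519,-0.282) with yaw about 7°. The spindle is at (0.520,0.001) with yaw about 5.5°. I'll grasp the reamer now.

```bash
python3 -m creep '[[35,10,0,-0.096,87],[35.5,10.5,0,-0.096,87],[0,0,-40,0,87],[0,0,0,0,87],[0,0,-40,0,87],[0,0,-30,0,87],[0,0,-20,0,87],[0,0,0,0,87],[0,0,0,0,87]]'
```

```text
time_s: 11.88
position: [0.5191, -0.2824, 0.0096]
orientation: [0.0, 0.998, 0.061, 0.001]
contact_force: [0.6, 0.5, 0.6]
width: 0.0868
grasp_force: 0.0
```

```bash
python3 -m creep '[[0,0,0,0,40],[0,0,0,0,40],[0,0,0,0,40],[0,0,0,0,40],[0,0,0,0,40],[0,0,0,0,40],[0,0,0,0,40]]'|grep -vE "time|orient"
python3 -m creep '[[0,0,0,0,87],[0,0,0,0,87],[0,0,0,0,87],[0,0,0,0,87]]'|grep -E "posi|width"
python3 -m creep '[[0,0,40,0,87],[0,0,50,0,87],[-35,-10,40,0.096,87],[-35.5,-10.5,0,0.096,87],[0,0,0,0,87],[0,0,0,0,87]]'|grep posi
python3 - <<'E'
from h import *
s=robot.read_state();f=imaging.grab_frame("wrist");np.savez("w5",f=f,p=s["position"],o=s["orientation"]);c=cam("wrist",s)
u,v=np.round(proj(c,(.519,-.282,.004))).astype(int)
b=blobs(f,(5,190,60),(20,255,255),(u-45,v-45,u+45,v+45),300)[0]
(e0,e1),ax,an=cv2.fitEllipse(cv2.convexHull(b[3]));print("px",e0,e1,ax,"ctr",plane(c,(e0,e1),.004),"crop0",u-60,max(v-60,0))
pic(f,"w5",(u-60,max(v-60,0),u+60,max(v-60,0)+120),5)
E
```

```text
position: [0.5182, -0.2818, 0.008]
contact_force: [-0.2, 0.2, 0.6]
width: 0.0494
grasp_force: 30.0
position: [0.5182, -0.2818, 0.0079]
width: 0.0811
position: [0.4481, -0.3021, 0.138]
px 256.6020812988281 99.65684509277344 (66.68191528320312, 69.2872543334961) ctr [ 0.5192404  -0.28195601  0.004     ] crop0 197 40
```

View pics/w5.png

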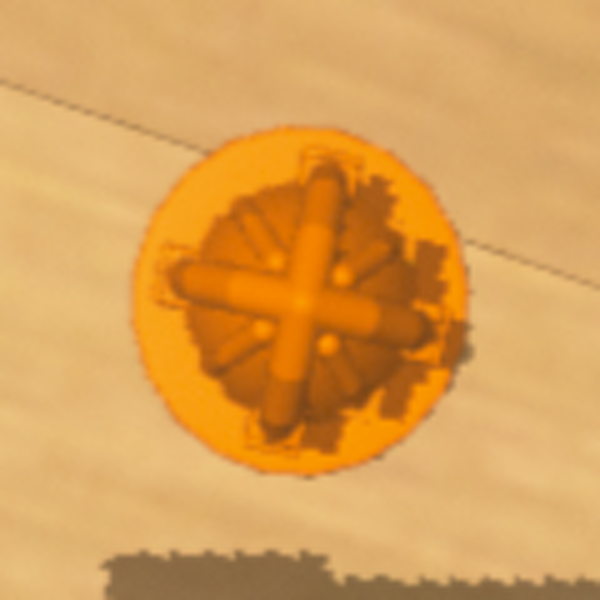

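The grip aligned the reamer: its ribs now slope about 12.1° in the picture, the same as the spindle's wings at 12.2°. Its centre (0.5192,-0.2820) agrees with the TCP. I'll regrasp it and carry it (+1,+283) mm with no further turn.

```bash
python3 -m creep '[[35,10,0,-0.096,87],[35.5,10.5,0,-0.096,87],[0,0,-40,0,87],[0,0,-50,0,87],[0,0,-40,0,87],[0,0,0,0,87],[0,0,0,0,40],[0,0,0,0,40],[0,0,0,0,40],[0,0,0,0,40],[0,0,0,0,40],[0,0,0,0,40]]'
python3 -m creep '[[0,0,0,0,40],[0,0,30,0,40],[0,0,40,0,40],[0,0,40,0,40],[1,47,0,0,40],[0,47,0,0,40],[0,47,0,0,40],[0,47,0,0,40],[0,47,0,0,40],[0,48,0,0,40],[0,0,0,0,40],[0,0,0,0,40]]'
python3 - <<'E'
from h import *
import time
print(robot.read_state()["position"])
f=imaging.grab_frame("wrist");np.save("w6.npy",f)
E
```

```text
time_s: 15.55
position: [0.5184, -0.282, 0.0084]
orientation: [0.0, 0.998, 0.061, 0.0]
contact_force: [-1.4, 1.0, 5.5]
width: 0.0497
grasp_force: 30.0
time_s: 17.05
position: [0.519, 0.0006, 0.1177]
orientation: [0.0, 0.998, 0.061, -0.0]
contact_force: [0.2, -0.5, -0.8]
width: 0.0498
grasp_force: 30.0
[0.51900244 0.00064638 0.11769442]
```

```bash
python3 -m creep '[[0,0,-10,0,40],[0,0,-10,0,40],[0,0,0,0,40]]'|grep -E "posi|contact"; python3 -m creep '[[0,0,-3,0,40],[0,0,-3,0,40],[0,0,0,0,40]]'|grep -E "posi|contact"; python3 -m creep '[[0,0,-2,0,40],[0,0,0,0,40]]'|grep -E "posi|contact"
```

```text
position: [0.5183, 0.0007, 0.0966]
contact_force: [1.0, -0.4, -1.1]
position: [0.5191, 0.0011, 0.0918]
contact_force: [0.8, 1.0, -1.6]
position: [0.5191, 0.0012, 0.0899]
contact_force: [0.8, -1.2, -1.8]
```

No contact 3 mm below the tops of the wings, so the splines have entered. Continuing down.

```bash
python3 -m creep '[[0,0,-5,0,40],[0,0,-5,0,40],[0,0,0,0,40]]'|grep -E "posi|contact"; python3 -m creep '[[0,0,-5,0,40],[0,0,-5,0,40],[0,0,0,0,40]]'|grep -E "posi|contact"; python3 -m creep '[[0,0,-2,0,40],[0,0,0,0,40],[0,0,0,0,40]]'|grep -E "posi|contact|time"
```

```text
position: [0.519, 0.0011, 0.0795]
contact_force: [-0.3, -0.5, -1.0]
position: [0.519, 0.0011, 0.0695]
contact_force: [0.6, 0.4, -0.4]
time_s: 19.23
position: [0.5192, 0.0011, 0.0681]
contact_force: [0.2, -0.7, -1.2]
```

```bash
for i in 1 2 3 4; do python3 -m creep '[[0,0,-2,0,40],[0,0,0,0,40]]'|grep -E "posi|contact"; done
```

```text
position: [0.5194, 0.0011, 0.0661]
contact_force: [0.7, 0.2, 0.6]
position: [0.5194, 0.0011, 0.0641]
contact_force: [-0.9, -0.1, 2.0]
position: [0.5194, 0.0012, 0.0621]
contact_force: [0.0, 0.2, 3.6]
position: [0.5195, 0.0012, 0.0604]
contact_force: [-0.6, -0.4, 7.4]
```

```bash
python3 -m creep '[[0,0,-2,0,40],[0,0,0,0,40]]'|grep -E "posi|contact";python3 -m creep '[[0,0,-1,0,40],[0,0,0,0,40],[0,0,0,0,40],[0,0,0,0,40]]'
python3 - <<'E'
from h import *
f=imaging.grab_frame("side");g=np.vstack([f[170:320,140:340]]);pic(g,"s7",(0,0,200,150),4)
E
```

```text
position: [0.5196, 0.0012, 0.0602]
contact_force: [-11.6, -0.1, 29.9]
time_s: 20.98
position: [0.5197, 0.0012, 0.0602]
orientation: [0.0, 0.998, 0.061, 0.001]
contact_force: [-15.0, -0.7, 39.0]
width: 0.0494
grasp_force: 30.0
```

View pics/s7.png

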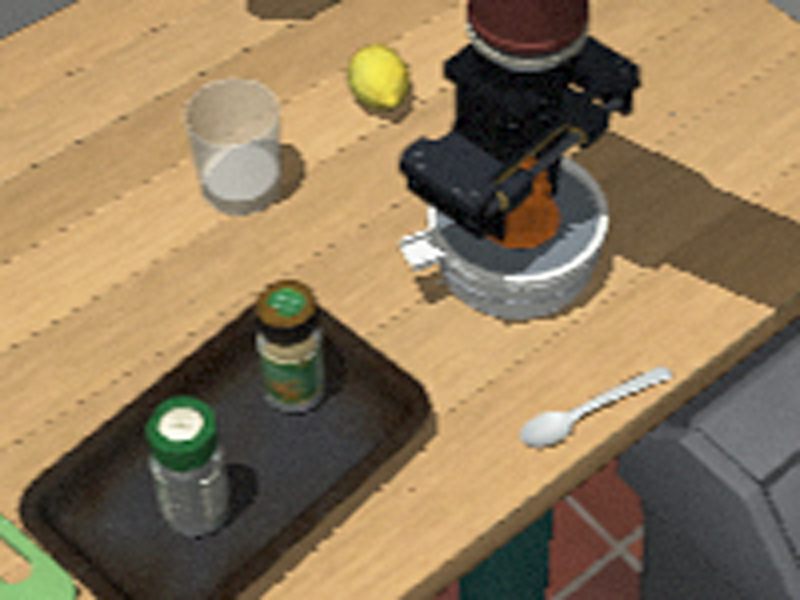

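The picture shows the reamer seated low in the dish at (525,215), the jar upright in the tray at (188,465), and everything else undisturbed. The plunger is on its hard stop, so I'll ease off the excess push and hand in.

```bash
python3 -m creep '[[0,0,1.5,0,40],[0,0,0,0,40],[0,0,0,0,40],[0,0,0,0,40]]'; python3 -c "
from plant import robot
s=robot.read_state()
print(s['position'],s['contact_force'])
if s['position'][2]<.0612 and s['contact_force'][2]>9: print(robot.close_job())
else: print('not handed in')"
```

```text
time_s: 21.52
position: [0.5196, 0.0011, 0.0602]
orientation: [0.0, 0.998, 0.061, 0.0]
contact_force: [-7.8, -0.4, 22.4]
width: 0.0497
grasp_force: 30.0
[0.51963184 0.00113727 0.06023403] [-7.81779112 -0.38582485 22.39374981]
the job is handed in; nothing more can be done
None
```

The job is handed in at about 21.5 s: the green-capped jar stands upright and released in the tray, and the meshed reamer is held down on the spindle at its hard stop (about 22 N); the judge's verdict was not shown.

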